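# Change the packing bench over to the other feed, with the load isolated

## Robot

A 6-joint arm with a two-finger parallel gripper is mounted at the origin on the work surface. World frame = base frame: x ahead of the robot, y to its left, z up, the work surface at z = 0. Lengths are in mm, angles in rad, forces in N, time in s.
With the tool pointing down it reaches from about 350 to 950 mm from the base axis. Payload 17.4 kg.
Tool frame: the origin (TCP) lies midway between the tips of the shut fingers; the grasp point (between the pads) lies 19 mm behind it; y points along the fingers, x is the direction in which the jaws open and shut, and the axes are right-handed (so a half turn about y gives the same grasp; the last joint's range is limited). The gripper opens to 93 mm and grips with 3 to 60 N. Pads are 15 mm wide; open, the fingers measure 128 mm over their backs; the gripper's body (75 mm by 188 mm) begins 65 mm behind the grasp point.
Start: joints at [1.159, 0.116, 1.442, -0, 1.584, -0.038], TCP at [246.488, 628.392, 218.646] pointing down, gripper open.
Joint ranges: [-2.83, 2.83], [-0.83, 2.19], [0.07, 2.5], [-1.14, 4.28], [0.01, 3], [-2.97, 2.97]. Speed limits (rad/s): [1.89, 1.89, 2.22, 3.14, 3.14, 3.14].

## Interface

Orientations are given as a unit quaternion [x, y, z, w].
In Python, from bench import r gives the robot as it stands.
- The arm moves only by the tool servo_tool, never from a script. Its arguments are lists of equal length, an entry for each row: "travel": the shift along the tool's x, y, z in mm, a list of three; "rotation": the turn, a rotation vector about the tool's x, y, z in degrees, a list of three. A call has 1 to 20 rows; each row shifts and turns the commanded pose from where the row before left it, along the tool's axes as they then stand; what a row does not reach is not made up. A row lasts 1/10 s, in which the tool goes at most 50 mm and 8.59 degrees, less where a joint would pass 70% of its speed; a pose out of reach is approached as far as the arm can. A call is refused whole if a number of a shift passes 50 or a number of a turn 8.59, either way. A call with a gripper value outside its range is refused whole. "jaw" is the opening, from 0 (shut) to 1 (fully open), set as the call begins (left out, the last holds). The fingers move at their own pace and stop on an object; "squeeze" is the grip in N (left out, the last holds). Time passes only in rows, so rows that do not move let the fingers close. It gives the time, the measured TCP pose, the force and the opening at its end, in the units of the state.
- r.sense(): the state, without advancing time (a new reading comes with each control period).
- r.capture(name): name is "scene" or "top"; returns a dict with "frame" (480x640x3 uint8, red, green, blue), "z_map" (480x640 float32, mm along the optical axis (not along the pixel's ray), 0 where there is no reading), "fx", "fy", "cx", "cy" (pixels), "R" (3x3) and "t" (3): a world point X has camera coordinates R X + t. Camera axes: x right, y down, z forward; pixel columns grow to the right and rows downward; lengths in mm; the calibration is good to about 2 mm. A picture is of the moment at which its call begins.
- r.finish_job(): hands the job in, once; it reports no verdict.
The state is a dict: "clock": time; "joints": joint angles; "qvel": joint speeds; "tau": joint torques, N m; "tool_pos": TCP position; "tcp_rot": TCP orientation; "wrist_force": force on the tool from outside, world axes, zero at the start; "wrist_torque": the same for the moment, N m; "gripper_width": finger opening in mm.
Only numpy, scipy, OpenCV 4.12 (cv2) and the standard library are available. Lean on these libraries where they do the work, as an engineer would, in place of code of your own. Each camera call takes 0.05 s, during which the arm holds its last target.

## Task

Change the packing bench over to its other supply: press the round isolator button so that it pops out and stays out, then move the changeover lever from the side where it lies to the middle (off), let it stand still there for two seconds, and take it fully over to the other side. Then press the isolator again so that it stays latched in. Never move the lever away from a side while the isolator is in, and leave everything else on the bench where it stands.

Things in the scene. Friction and masses are not known exactly. Their poses are not given: they have to be found in the camera images.
- changeover_box: Grey steel desk housing of the changeover switch, fixed, 160 mm wide (y), 150 deep (x): the wider of two. It may stand left or right. Origin: centre of its underside; -x is its front, towards the operator, z up. The face slopes 35 degrees, 60 mm high in front, 165 mm at the back; its normal leans 35 degrees from vertical towards -x; face centre 112.5 mm straight above the origin.
- lever_pivot (a point): Pivot of the changeover lever, at the centre of the sloping face. The lever turns about the face's up-slope line through this point, so the knob swings across the face to the housing's +y or -y side.
- lever_guard (a point): Middle of a steel guard bar over the lever, 10 mm thick, 150 mm long, parallel to the housing's y, 48 mm in front of and 300 mm above the origin; from its ends level bars run back to posts at the rear. It is in the way of a tool pointing straight down: come from the front under it, leaning like the face normal or up to 10 degrees more.
- lever_knob (a point): Centre of the black ball knob, 28 mm in diameter, at the end of the changeover lever (steel rod 10 mm thick), 85 mm from the pivot.
- changeover_lever (a joint): Angle of the changeover lever, rad: 0 = middle, off, straight out along the face normal; +0.6 = stop at the housing's +y side, -0.6 = stop at its -y side. It starts near +0.6 and stays wherever it is left (about 2.5 N at the knob moves it, no detents).
- isolator_box: Grey steel desk housing of the load isolator, fixed, 120 mm wide (y), 150 deep (x): the narrower of two. It may stand left or right. Origin: centre of its underside; -x is its front, towards the operator, z up. The face slopes 35 degrees, 60 mm high in front, 165 mm at the back; its normal leans 35 degrees from vertical towards -x; face centre 112.5 mm straight above the origin.
- button_guard (a point): Middle of a steel guard bar over the button, 10 mm thick, 110 mm long, parallel to the housing's y, 18 mm in front of and 245 mm above the origin; from its ends level bars run back to posts at the rear. Come from the front under it, as at the lever.
- button_top (a point): Centre of the top of the black round push-push button, 40 mm in diameter, which moves along the isolator face's normal at the face centre. Its top stands 30 mm off the face when out, about 17 mm when latched in, 10 mm at its stop.
- isolator_button (a joint): Depth of the isolator button, m: 0 = out, 0.013 = latched in, 0.020 = at its stop. Push-push: each full push (past 0.019, best to the stop; it takes 1 to 3 N) and full release changes it from in to out or out to in. It starts in. Too short a push may leave it as it was, so check.
- small_carton: Bystander, loose: taped carton 80 x 60 x 70 mm high, beside the changeover housing. Origin: centre of the underside.
- tin: Bystander, loose: tin 60 mm in diameter, 100 mm high, beside the isolator housing. Origin: centre of the underside.
- tape_roll: Bystander, loose: roll of tape lying flat, 100 mm in diameter, 48 mm high, in front of the changeover housing. Origin: centre of the underside.
- mug: Bystander, loose: white mug 76 mm in diameter, 85 mm high, in front of the isolator housing. Origin: centre of the underside.
- stapler: Bystander, loose: stapler 150 x 36 x 47 mm high, on the right. Origin: centre of the underside.
- tape_gun: Bystander, loose: tape dispenser 110 x 50 x 84 mm high, on the left. Origin: centre of the underside.
Mind the look-alikes: they are no part of the job. Leave any turquoise look-alike of the isolator_box alone.

How it is judged:
By the outcome, as a careful person would: the job done as asked, in the order asked, and still so for the second after the job is handed in, with the robot touching nothing.
It also fails if it takes over 72 s, if anything falls off the work surface, if the arm or the gripper's body presses on something with over 40 N, if the wrist force passes 120 N, or if a joint passes its speed limit or range.

## Working session

There is one attempt and no reset: what is moved stays moved. The work goes in short steps, Python scripts to look and compute and a tool call to move; the robot and the scene stay as the last step left them, time stands still between calls to the robot, and variables do not carry over. Pictures are saved under pics/ and viewed, and the job is handed in when it is done.

Besides the shell and the picture viewer there is one more tool, called after "Call:" in YAML: its name, and indented under it one key for each argument. servo_tool: Moves the arm, as the interface text tells. Its arguments: {"type":"object","properties":{"travel":{"type":"array","items":{"type":"array","items":{"type":"number"}}},"rotation":{"type":"array","items":{"type":"array","items":{"type":"number"}}},"jaw":{"type":"number"},"squeeze":{"type":"number"}},"required":["travel","rotation"]}

```bash
ls; mkdir -p pics
python3 - <<'E'
from bench import r
import cv2,numpy as np
print(r.sense())
for n in("scene","top"):
    c=r.capture(n); cv2.imwrite(f"pics/{n}0.png",c["frame"][:,:,::-1]); np.savez(f"{n}0.npz",**c)
    print(n,c["fx"],c["cx"],c["cy"],c["R"],c["t"])
E
```

```text
pics
{'clock': 0.0, 'joints': array([ 1.15922460e+00,  1.16481438e-01,  1.44228977e+00, -3.28552606e-05,
        1.58398137e+00, -3.77951081e-02]), 'qvel': array([ 0.00040793, -0.00110932, -0.00087562, -0.00072265,  0.0003236 ,
       -0.0003514 ]), 'tau': array([ 2.57721105e-03, -7.21280408e+01, -6.22608161e+01,  7.79319601e-02,
        2.38810602e-02, -4.39418886e-05]), 'tool_pos': array([246.39595086, 628.19670525, 217.89302374]), 'tcp_rot': array([ 0.58442263,  0.39805112, -0.39873337, -0.58396678]), 'wrist_force': array([-0.43687977,  0.08313361, -0.36238329]), 'wrist_torque': array([ 0.04883397,  0.01581196, -0.06795163]), 'gripper_width': 92.90413352536373}
scene 548.4449193472685 311.01018042868975 238.21919019684782 [[ 0.98934131 -0.14550331 -0.00570629]
 [-0.12518691 -0.82987776 -0.54371973]
 [ 0.0743775   0.53863874 -0.83924746]] [-441.58584442  168.15147648 1567.66352016]
top 598.9806534327142 324.02146829430546 240.09933409732187 [[ 0.00999293 -0.99993876  0.00475513]
 [-0.97720859 -0.01077397 -0.21200775]
 [ 0.212046   -0.00252818 -0.97725642]] [  15.79849116  480.29584474 2016.89773395]
```

View pics/scene0.png

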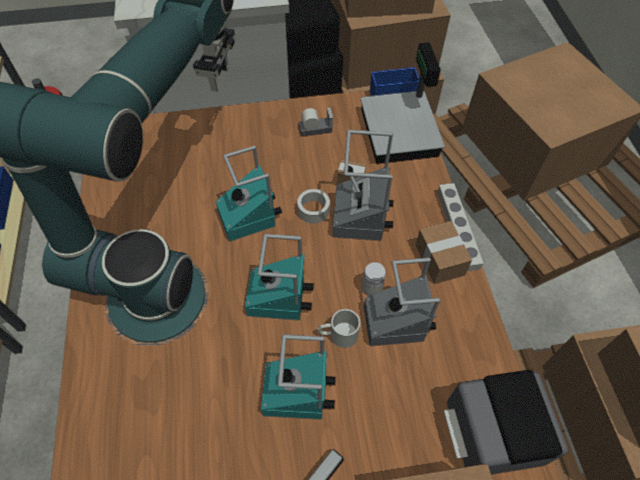

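View pics/top0.png

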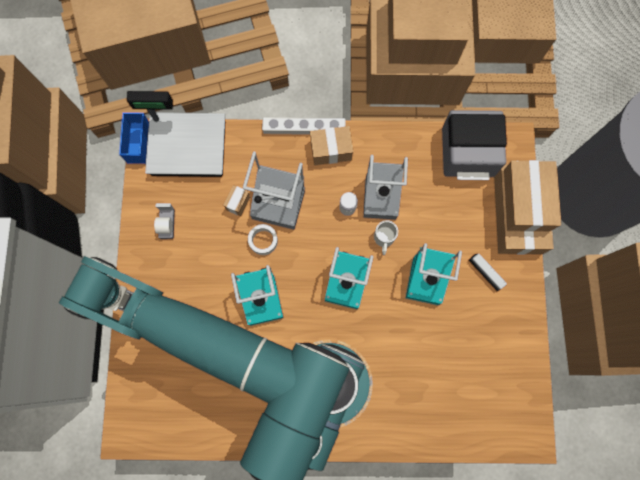

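Run:
```python
import cv2,numpy as np
a=np.load("scene0.npz")["frame"][:,:,::-1];b=np.load("top0.npz")["frame"][:,:,::-1]
x=cv2.resize(a[120:350,310:450],None,fx=2.6,fy=2.6,interpolation=2)
y=cv2.resize(b[145:255,220:420],None,fx=2,fy=2,interpolation=2)
y=cv2.resize(b[145:235,235:415],None,fx=4.4,fy=4.4,interpolation=2)
cv2.imwrite("pics/c1.png",x);cv2.imwrite("pics/c2.png",y)
```

```text
(no output)
```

View pics/c1.png

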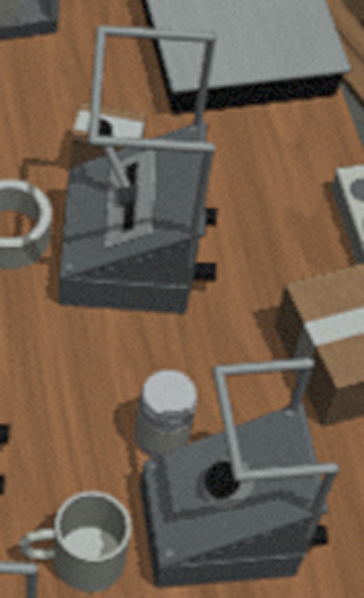

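View pics/c2.png

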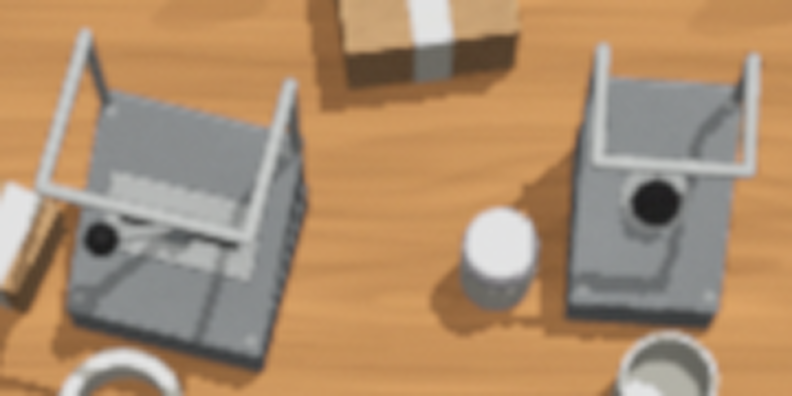

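```bash
cat > h.py <<'E'
import numpy as np,cv2
def cloud(c):
    z=c["z_map"].astype(float); v,u=np.mgrid[:480,:640]
    P=np.stack([(u-c["cx"])/c["fx"]*z,(v-c["cy"])/c["fy"]*z,z],-1)
    W=(P-c["t"])@c["R"]; W[z==0]=np.nan
    return W
def ray(c,u,v):
    d=np.array([(u-c["cx"])/c["fx"],(v-c["cy"])/c["fy"],1.])@c["R"]; o=-c["R"].T@c["t"]; return o,d/np.linalg.norm(d)
def tri(a,b):
    A=np.zeros((3,3));y=np.zeros(3);
    for o,d in(a,b):
        M=np.eye(3)-np.outer(d,d);A+=M;y+=M@o
    p=np.linalg.solve(A,y); return p,[np.linalg.norm((np.eye(3)-np.outer(d,d))@(p-o)) for o,d in(a,b)]
E
python3 - <<'E'
from h import *
for n,boxes in(("top",dict(ch=(245,160,310,232),iso=(360,155,412,222))),("scene",dict(ch=(325,160,395,245),iso=(360,270,440,350)))):
    c=dict(np.load(n+"0.npz"));W=cloud(c)
    for k,(u0,v0,u1,v1) in boxes.items():
        hsv=cv2.cvtColor(c["frame"],cv2.COLOR_RGB2HSV)
        m=np.zeros((480,640),bool);m[v0:v1,u0:u1]=1
        m&=(hsv[...,1]<70)&(W[...,2]>55)&(W[...,2]<172)
        P=W[m]
        # ransac plane w/ 35deg tilt
        best=0;rg=np.random.default_rng(0)
        for _ in range(1500):
            a=P[rg.choice(len(P),3,replace=False)];nn=np.cross(a[1]-a[0],a[2]-a[0]);l=np.linalg.norm(nn)
            if l<500: continue
            nn/=l; nn*=np.sign(nn[2])
            if abs(nn[2]-np.cos(np.radians(35)))>.05: continue
            i=abs((P-a[0])@nn)<4
            if i.sum()>best: best=i.sum();I=i
        Q=P[I]
        for _ in range(3):
            q0=Q.mean(0);nn=np.linalg.svd(Q-q0)[2][2];nn*=np.sign(nn[2]);Q=P[abs((P-q0)@nn)<3.5]
        yaw=np.arctan2(-nn[1],-nn[0])
        ex=np.array([np.cos(yaw),np.sin(yaw)]);ey=np.array([-ex[1],ex[0]])
        X=Q[:,:2]@ex;Y=Q[:,:2]@ey
        e=[np.percentile(X,[.5,99.5]),np.percentile(Y,[.5,99.5])]
        cen=ex*e[0].mean()+ey*e[1].mean()
        zc=q0[2]-(nn[:2]@(cen-q0[:2]))/nn[2]
        # point along plane with z=112.5
        print(n,k,len(P),len(Q),"tilt",np.degrees(np.arccos(nn[2])),"yaw",np.degrees(yaw),"span",e[0].ptp() if hasattr(e[0],'ptp') else np.ptp(e[0]),np.ptp(e[1]),"cen",cen,"z",zc, "rect", cv2.minAreaRect(Q[:,:2].astype(np.float32)))
E
```

```text
top ch 2169 1044 tilt 34.69352552559544 yaw -13.53318167177506 span 151.28005966671503 158.49814661269616 cen [617.6296136  184.06311112] z 113.2416786276362 rect ((617.8167724609375, 184.12332153320312), (159.89102172851562, 154.21864318847656), 76.82882690429688)
top iso 1661 719 tilt 35.20352793926936 yaw -4.327884478727809 span 150.93327379988125 116.99149601590986 cen [ 643.97683535 -180.31132833] z 113.63356499935581 rect ((643.6602172851562, -181.06234741210938), (119.28255462646484, 155.15444946289062), 86.8830795288086)
scene ch 2808 1607 tilt 35.2467160982963 yaw -13.428221427132934 span 147.91288000831884 240.95311175327512 cen [631.13657795 221.90702219] z 113.50875651748264 rect ((632.3457641601562, 223.62832641601562), (252.53106689453125, 151.443359375), 76.16407012939453)
scene iso 3332 1952 tilt 35.24608741872186 yaw -2.916097698379219 span 149.23222038481993 170.17757830701424 cen [ 651.36268044 -157.17854179] z 113.50814191943294 rect ((651.5629272460938, -153.70240783691406), (179.88076782226562, 151.89035034179688), 86.5006332397461)
```

Run:
```python
from h import *
T=dict(np.load("top0.npz"));S=dict(np.load("scene0.npz"))
def blob(c,u0,v0,u1,v1,th=45):
    g=c["frame"].max(-1)[v0:v1,u0:u1];m=(g<th).astype(np.uint8)
    n,l,s,ce=cv2.connectedComponentsWithStats(m)
    return [(s[i,4],ce[i]+[u0,v0],s[i,2:4]) for i in range(1,n) if s[i,4]>8]
bt=blob(T,372,178,396,204);bs=blob(S,378,290,412,320);kt=blob(T,248,188,270,210);ks=blob(S,338,155,375,185)
print(bt,bs,kt,ks,sep="\n")
W=cloud(T)
def px(c,p): q=c["R"]@p+c["t"]; return q[0]/q[2]*c["fx"]+c["cx"],q[1]/q[2]*c["fy"]+c["cy"]
for nm,cx,cy,yw,h in(("iso",644,-180.7,-3.7,17),("iso30",644,-180.7,-3.7,30),("ch+",618,184,-13.4,.6),("ch-",618,184,-13.4,-.6)):
    y=np.radians(yw);s,co=np.sin(np.radians(35)),np.cos(np.radians(35));n=np.array([-s*np.cos(y),-s*np.sin(y),co]);ey=np.array([-np.sin(y),np.cos(y),0])
    p=np.array([cx,cy,112.5]); p=p+n*h if nm[0]=="i" else p+85*(np.cos(h)*n+np.sin(h)*ey)
    print(nm,p,px(T,p),px(S,p))
```

```text
[(np.int32(62), array([383.62903226, 190.79032258]), array([10,  9], dtype=int32))]
[(np.int32(124), array([394.44354839, 304.29032258]), array([13, 14], dtype=int32))]
[(np.int32(27), array([257.51851852, 199.25925926]), array([6, 6], dtype=int32))]
[(np.int32(15), array([350.        , 169.13333333]), array([5, 5], dtype=int32))]
iso [ 634.26952497 -180.07075841  126.42558475] (np.float64(383.91005357822456), np.float64(191.55566280418844)) (np.float64(393.1375090246928), np.float64(304.0468179469569))
iso30 [ 626.82857348 -179.58957366  137.07456133] (np.float64(384.11607512687686), np.float64(192.7549647397496)) (np.float64(390.7482023884729), np.float64(302.4240340255709))
ch+ [589.97969551 240.01316632 169.96640528] (np.float64(258.0687325204274), np.float64(199.20564562238923)) (np.float64(347.4590490319481), np.float64(170.51144769898087))
ch- [567.73439491 146.63716807 169.96640528] (np.float64(286.22885522004543), np.float64(206.02525587239515)) (np.float64(345.6965113247692), np.float64(196.7101449046924))
```

```bash
cat >> h.py <<'E'
from scipy.spatial.transform import Rotation as Ro
ISO=(np.array([646,-180.7,112.5]),-3.8); CH=(np.array([618,184,112.5]),-13.4)
def axes(B):
    y=np.radians(B[1]);s,c=np.sin(np.radians(35)),np.cos(np.radians(35))
    n=np.array([-s*np.cos(y),-s*np.sin(y),c]);ey=np.array([-np.sin(y),np.cos(y),0]);return n,ey,np.cross(ey,n)
def toolR(B,lean,flip):
    # tool approach = -n leaned
    y=np.radians(B[1]);a=np.radians(lean);ap=np.array([np.sin(a)*np.cos(y),np.sin(a)*np.sin(y),-np.cos(a)])
    ey=np.array([-np.sin(y),np.cos(y),0])*flip
    return ap,ey
E
python3 - <<'E'
from h import *
from bench import r
s=r.sense();R=Ro.from_quat(s["tcp_rot"]).as_matrix();print(R.round(3))
for n in("top",):
    W=cloud(dict(np.load("top0.npz")))
    for u0,v0,u1,v1 in((230,262,290,326),(322,245,375,308),(403,240,465,305)):
        P=W[v0:v1,u0:u1].reshape(-1,3);P=P[P[:,2]>50];P=P[P[:,2]<330];print(np.nanmin(P,0).round(),np.nanmax(P,0).round())
E
```

```text
[[ 0.365 -0.    -0.931]
 [ 0.931 -0.001  0.365]
 [-0.001 -1.     0.   ]]
[189. 159.  50.] [365. 304. 262.]
[ 249. -132.   52.] [438.  16. 267.]
[ 264. -407.   50.] [ 439. -262.  267.]
```

Call:
servo_tool:
  travel:
    - [0,-40,0]
    - [0,-48,0]
    - [0,-48,0]
    - [0,-48,0]
    - [0,-46,0]
  rotation:
    - [0,0,0]
    - [0,0,0]
    - [0,0,0]
    - [0,0,0]
    - [0,0,0]
  jaw: 0

```text
clock: 0.6
tool_pos: [246.3, 628.0, 450.6]
tcp_rot: [-0.584, -0.398, 0.398, 0.584]
wrist_force: [-0.5, 1.1, 0.3]
gripper_width: 57.6
```

Call:
servo_tool:
  travel:
    - [-20,0,-15]
    - [-36,0,-28]
    - [-36,0,-28]
    - [-36,0,-28]
    - [-36,0,-28]
    - [-36,0,-28]
    - [-36,0,-28]
    - [-36,0,-28]
    - [-36,0,-28]
    - [-36,0,-28]
    - [-36,0,-28]
    - [-36,0,-28]
    - [-36,0,-28]
    - [-36,0,-28]
    - [-36,0,-28]
    - [-36,0,-28]
    - [-36,0,-28]
    - [-36,0,-28]
    - [-30,0,-24]
    - [0,0,0]
  rotation:
    - [0,0,0]
    - [0,0,0]
    - [0,0,0]
    - [0,0,0]
    - [0,0,0]
    - [0,0,0]
    - [0,0,0]
    - [0,0,0]
    - [0,0,0]
    - [0,0,0]
    - [0,0,0]
    - [0,0,0]
    - [0,0,0]
    - [0,0,0]
    - [0,0,0]
    - [0,0,0]
    - [0,0,0]
    - [0,0,0]
    - [0,0,0]
    - [0,0,0]

```text
clock: 2.6
tool_pos: [484.9, -179.5, 446.7]
tcp_rot: [-0.584, -0.397, 0.398, 0.586]
wrist_force: [-0.4, 0.9, -0.5]
gripper_width: 0.4
```

```bash
cat >> h.py <<'E'
def go(s,B,lean,P):
    ap,ey=toolR(B,lean,1);Rt=np.stack([ey,ap,np.cross(ey,ap)],1)
    R=Ro.from_quat(s["tcp_rot"]).as_matrix();d=P-s["tool_pos"]
    rv=np.degrees(Ro.from_matrix(R.T@Rt).as_rotvec())
    print("clock",s["clock"],"pos",s["tool_pos"].round(1),"q",s["joints"].round(2),"F",s["wrist_force"].round(1),"w",round(s["gripper_width"],1))
    print("target",P.round(1),"rotvec",rv.round(2),"| travel in target frame",(Rt.T@d).round(1),"| in current frame",(R.T@d).round(1))
def off(B,lean,h,back=0,y=0,u=0):
    n,ey,up=axes(B);ap,_=toolR(B,lean,1);return B[0]+n*h+ey*y+up*u-ap*back
E
python3 - <<'E'
from h import *
from bench import r
go(r.sense(),ISO,40,off(ISO,40,17,150))
E
```

```text
clock 2.6 pos [ 484.9 -179.5  446.7] q [-0.4  -0.19  1.37 -0.    1.96 -1.6 ] F [-0.4  0.9 -0.5] w 0.4
target [ 540.1 -173.7  241.3] rotvec [-39.85 -17.1   -6.22] | travel in target frame [  9.5 192.5  90.2] | in current frame [ 25.8 205.2 -49.8]
```

Call:
servo_tool:
  travel:
    - [0,0,0]
    - [0,0,0]
    - [0,0,0]
    - [0,0,0]
    - [0,0,0]
    - [0,0,0]
    - [0,0,0]
  rotation:
    - [-6.64,-2.85,-1.04]
    - [-6.64,-2.85,-1.04]
    - [-6.64,-2.85,-1.04]
    - [-6.64,-2.85,-1.04]
    - [-6.64,-2.85,-1.04]
    - [-6.64,-2.85,-1.04]
    - [0,0,0]

```text
clock: 3.3
tool_pos: [482.7, -175.5, 447.9]
tcp_rot: [0.662, 0.621, -0.288, -0.306]
wrist_force: [-0.2, 0.1, -0.0]
gripper_width: 0.3
```

Run:
```python
from h import *
from bench import r
go(r.sense(),ISO,40,off(ISO,40,17,150))
```

```text
clock 3.3 pos [ 482.7 -175.5  447.9] q [-0.59 -0.63  1.8   0.34  1.36 -2.07] F [-0.2  0.1 -0. ] w 0.3
target [ 540.1 -173.7  241.3] rotvec [0.31 0.18 0.11] | travel in target frame [  5.6 194.9  89.1] | in current frame [  5.5 194.4  90.1]
```

Call:
servo_tool:
  travel:
    - [0.5,20,8]
    - [1,35,17]
    - [1,35,17]
    - [1,35,17]
    - [1,35,17]
    - [1,34,14]
    - [0,0,0]
    - [0,0,0]
  rotation:
    - [0,0,0]
    - [0,0,0]
    - [0,0,0]
    - [0,0,0]
    - [0,0,0]
    - [0,0,0]
    - [0,0,0]
    - [0,0,0]

```text
clock: 4.1
tool_pos: [541.0, -173.5, 243.3]
tcp_rot: [0.66, 0.621, -0.289, -0.308]
wrist_force: [-0.5, 0.0, 1.0]
gripper_width: 0.7
```

Run:
```python
from h import *
from bench import r
for n in("scene","top"):
    c=r.capture(n); np.savez(f"{n}1.npz",**c)
    f=c["frame"][:,:,::-1]
    f=f[180:400,220:480] if n=="scene" else f[110:330,270:480]
    cv2.imwrite(f"pics/{n}1.png",cv2.resize(f,None,fx=2.6,fy=2.6))
go(r.sense(),ISO,40,off(ISO,40,17,0))
```

```text
clock 4.2 pos [ 541.2 -174.1  245.2] q [-0.5  -0.55  2.08  0.34  0.99 -2.11] F [ 0.6 -0.4  0.9] w 0.1
target [ 636.3 -180.1  126.4] rotvec [0.26 0.21 0.1 ] | travel in target frame [  0.4 152.2   3.4] | in current frame [1.000e-01 1.522e+02 4.100e+00]
```

View pics/scene1.png

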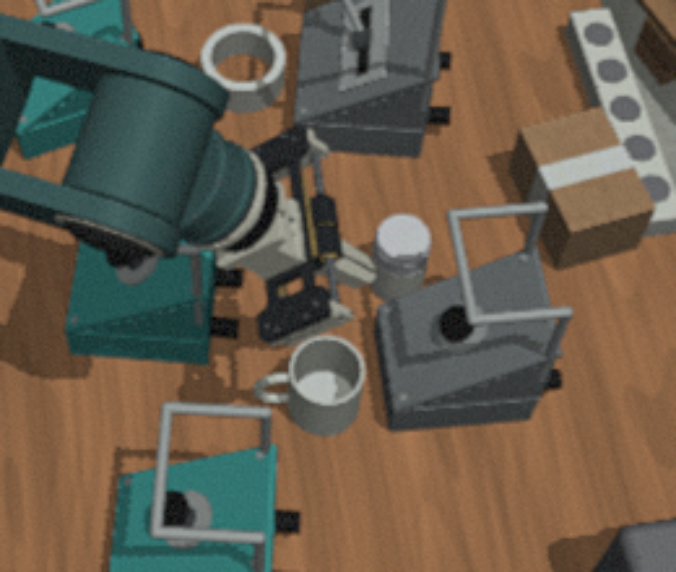

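View pics/top1.png

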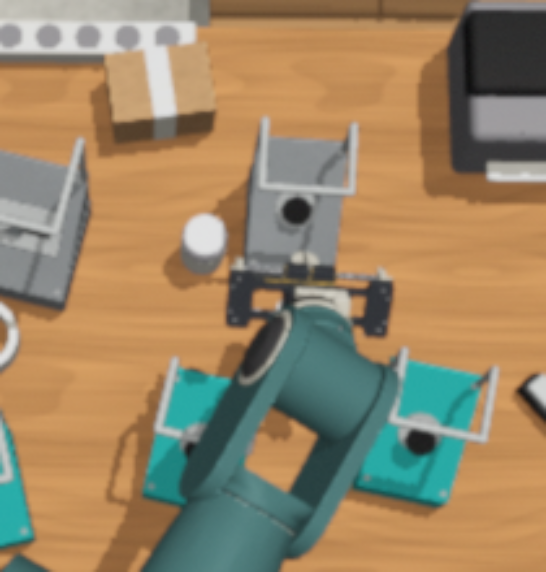

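Run:
```python
from h import *
for n in("top","scene"):
    c=dict(np.load(n+"1.npz"));W=cloud(c)
    hsv=cv2.cvtColor(c["frame"],cv2.COLOR_RGB2HSV)
    for x in range(300,560,30):
        m=(W[...,2]>275)&(abs(W[...,0]-x)<8)&(abs(W[...,1]+120)<160)
        P=W[m]
        if len(P): print(n,x,"y",np.percentile(P[:,1],[1,99]).round(),"z",np.percentile(P[:,2],[1,50,99]).round(),len(P))
```

```text
top 300 y [-229.  -49.] z [448. 503. 546.] 378
top 330 y [-242.  -66.] z [455. 519. 548.] 411
top 360 y [-237.  -80.] z [458. 524. 550.] 311
top 390 y [-206.  -94.] z [451. 519. 548.] 169
top 420 y [-255. -121.] z [318. 447. 515.] 82
top 450 y [-263.  -77.] z [315. 339. 412.] 239
top 480 y [-262.  -78.] z [331. 354. 367.] 258
top 510 y [-254.  -88.] z [332. 340. 349.] 50
scene 300 y [-232.  -68.] z [443. 502. 542.] 478
scene 330 y [-243. -100.] z [449. 514. 544.] 696
scene 360 y [-246. -116.] z [440. 514. 547.] 663
scene 390 y [-211. -115.] z [390. 495. 543.] 572
scene 420 y [-211. -135.] z [356. 442. 520.] 420
scene 450 y [-264.  -80.] z [297. 356. 431.] 509
scene 480 y [-266.  -79.] z [301. 353. 364.] 526
scene 510 y [-259.  -87.] z [279. 339. 352.] 211
```

Call:
servo_tool:
  travel:
    - [0,0,0]
    - [0,0,0]
    - [0,0,0]
  rotation:
    - [3.2,0.2,0.1]
    - [0,0,0]
    - [0,0,0]

```text
clock: 4.5
tool_pos: [541.1, -174.1, 244.0]
tcp_rot: [0.654, 0.612, -0.304, -0.325]
wrist_force: [-0.5, 0.1, -0.5]
gripper_width: 0.3
```

Run:
```python
from h import *
from bench import r
go(r.sense(),ISO,37,off(ISO,37,17,0))
```

```text
clock 4.5 pos [ 541.1 -174.1  244. ] q [-0.49 -0.53  2.05  0.29  1.04 -2.07] F [-0.5  0.1 -0.5] w 0.3
target [ 636.3 -180.1  126.4] rotvec [0.12 0.01 0.  ] | travel in target frame [  0.4 151.3  -5.4] | in current frame [  0.4 151.3  -5.1]
```

Advance to ~10 mm short of the latched button's top.

Call:
servo_tool:
  travel:
    - [0,16,-1]
    - [0,25,-1]
    - [0,30,-1]
    - [0,30,-1]
    - [0,25,-1]
    - [0,14,0]
    - [0,0,0]
    - [0,0,0]
  rotation:
    - [0,0,0]
    - [0,0,0]
    - [0,0,0]
    - [0,0,0]
    - [0,0,0]
    - [0,0,0]
    - [0,0,0]
    - [0,0,0]

```text
clock: 5.3
tool_pos: [628.7, -179.9, 134.5]
tcp_rot: [0.653, 0.612, -0.305, -0.326]
wrist_force: [0.2, -0.3, 0.4]
gripper_width: 0.4
```

Run:
```python
from h import *
from bench import r
go(r.sense(),ISO,37,off(ISO,37,10,0))
c=r.capture("scene"); cv2.imwrite("pics/s2.png",cv2.resize(c["frame"][220:380,280:480,::-1],None,fx=3.5,fy=3.5))
```

```text
clock 5.3 pos [ 628.7 -179.9  134.5] q [-0.41 -0.25  2.03  0.3   0.77 -2.07] F [ 0.2 -0.3  0.4] w 0.4
target [ 640.3 -180.3  120.7] rotvec [ 0.02 -0.02  0.02] | travel in target frame [ 0.4 18.  -1. ] | in current frame [ 0.4 18.  -1. ]
```

View pics/s2.png

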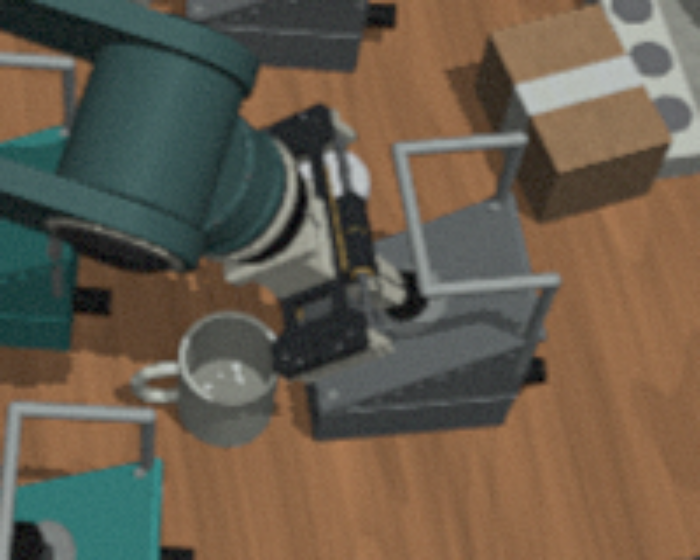

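Call:
servo_tool:
  travel:
    - [0,6,-1]
    - [0,6,0]
    - [0,4,0]
    - [0,0,0]
    - [0,0,0]
  rotation:
    - [0,0,0]
    - [0,0,0]
    - [0,0,0]
    - [0,0,0]
    - [0,0,0]

```text
clock: 5.85
tool_pos: [639.2, -180.5, 121.2]
tcp_rot: [0.653, 0.611, -0.305, -0.326]
wrist_force: [-0.9, -0.6, 1.5]
gripper_width: 0.6
```

Call:
servo_tool:
  travel:
    - [0,2,0]
    - [0,0,0]
    - [0,0,0]
  rotation:
    - [0,0,0]
    - [0,0,0]
    - [0,0,0]

```text
clock: 6.15
tool_pos: [640.2, -180.6, 120.1]
tcp_rot: [0.653, 0.612, -0.305, -0.326]
wrist_force: [-10.0, 2.2, 6.6]
gripper_width: 0.6
```

Call:
servo_tool:
  travel:
    - [0,-3,0]
    - [0,-12,0]
    - [0,-30,0]
    - [0,-40,0]
    - [0,-40,0]
    - [0,-25,0]
    - [0,0,0]
    - [0,0,0]
  rotation:
    - [0,0,0]
    - [0,0,0]
    - [0,0,0]
    - [0,0,0]
    - [0,0,0]
    - [0,0,0]
    - [0,0,0]
    - [0,0,0]

```text
clock: 6.95
tool_pos: [550.2, -174.7, 239.9]
tcp_rot: [0.654, 0.611, -0.305, -0.326]
wrist_force: [0.7, 0.8, -0.6]
gripper_width: 0.3
```

```bash
cat >> h.py <<'E'
def px(c,p): q=c["R"]@p+c["t"]; return np.array([q[0]/q[2]*c["fx"]+c["cx"],q[1]/q[2]*c["fy"]+c["cy"]])
def button(r,tag):
    for n,(u0,v0,u1,v1) in(("top",(372,178,396,204)),("scene",(378,285,412,320))):
        c=r.capture(n);g=c["frame"].max(-1)[v0:v1,u0:u1];m=(g<45).astype(np.uint8)
        k,l,s,ce=cv2.connectedComponentsWithStats(m);i=1+np.argmax(s[1:,4])
        W=cloud(c);n_,ey,up=axes(ISO);o=(ce[i]+[u0,v0])
        q=W[v0:v1,u0:u1][l==i];h=(q-ISO[0])@n_
        print(n,"px",o.round(1),s[i,4],"pred in",px(c,off(ISO,35,17)).round(1),"out",px(c,off(ISO,35,30)).round(1),"depth h median",np.nanmedian(h).round(1))
        cv2.imwrite(f"pics/{tag}_{n}.png",cv2.resize(c["frame"][v0-50:v1+50,u0-50:u1+50,::-1],None,fx=4,fy=4))
E
python3 - <<'E'
from h import *
from bench import r
button(r,"b1")
T0,S0=dict(np.load("top0.npz")),dict(np.load("scene0.npz"))
class F:
    def capture(self,n): return T0 if n=="top" else S0
print("before:");button(F(),"b0")
go(r.sense(),CH,40,off(CH,40,85*np.cos(.6),150,y=85*np.sin(.6)))
E
```

```text
top px [383.9 191.9] 67 pred in [383.9 191. ] out [384.1 192.2] depth h median 30.1
scene px [392.9 302.7] 145 pred in [393.9 303.9] out [391.5 302.3] depth h median 28.4
before:
top px [383.6 190.8] 62 pred in [383.9 191. ] out [384.1 192.2] depth h median 18.7
scene px [394.4 304.3] 124 pred in [393.9 303.9] out [391.5 302.3] depth h median 15.5
clock 7.05 pos [ 550.3 -174.5  238.1] q [-0.48 -0.5   2.04  0.29  1.02 -2.06] F [-0.3  0.7 -0.1] w 0.6
target [496.2 262.4 284.9] rotvec [-3.12  7.48  6.03] | travel in target frame [ 412.4 -134.8   87.9] | in current frame [432.4 -86.7  38.6]
```

View pics/b1_scene.png

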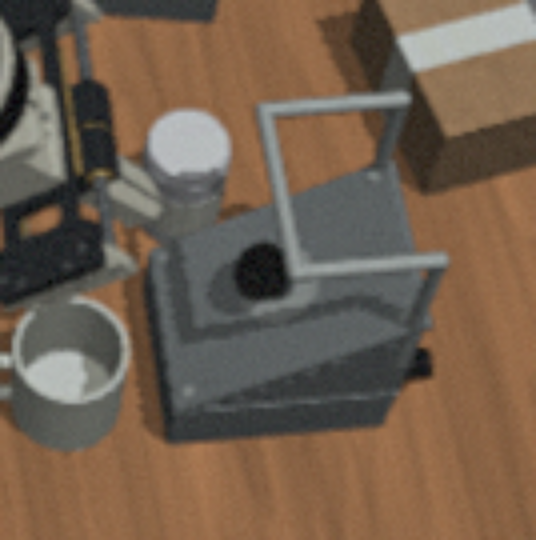

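Call:
servo_tool:
  travel:
    - [0,-25,0]
    - [0,-40,0]
    - [0,-40,0]
    - [0,-30,0]
    - [0,0,0]
  rotation:
    - [0,0,0]
    - [0,0,0]
    - [0,0,0]
    - [0,0,0]
    - [0,0,0]
  jaw: 0.75

```text
clock: 7.55
tool_pos: [468.9, -169.6, 350.6]
tcp_rot: [0.654, 0.612, -0.304, -0.325]
wrist_force: [0.8, -0.6, -0.3]
gripper_width: 35.7
```

Call:
servo_tool:
  travel:
    - [0,0,0]
    - [0,0,0]
    - [0,0,0]
  rotation:
    - [-1.56,3.74,3.02]
    - [-1.56,3.74,3.02]
    - [0,0,0]

```text
clock: 7.85
tool_pos: [469.8, -168.5, 345.4]
tcp_rot: [0.711, 0.562, -0.262, -0.332]
wrist_force: [-0.1, -0.5, 0.1]
gripper_width: 59.8
```

Run:
```python
from h import *
from bench import r
go(r.sense(),CH,40,off(CH,40,85*np.cos(.6),150,y=85*np.sin(.6)))
```

```text
clock 7.85 pos [ 469.8 -168.5  345.4] q [-0.5  -0.75  2.02  0.18  1.19 -1.84] F [-0.1 -0.5  0.1] w 59.8
target [496.2 262.4 284.9] rotvec [-0.    0.    0.01] | travel in target frame [425.2  -1.3  95.7] | in current frame [425.2  -1.3  95.7]
```

Call:
servo_tool:
  travel:
    - [20,0,5]
    - [35,0,8]
    - [35,0,8]
    - [35,0,8]
    - [35,0,8]
    - [35,0,8]
    - [35,0,8]
    - [35,0,8]
    - [35,0,8]
    - [35,0,8]
    - [35,0,8]
    - [35,0,7]
    - [20,0,4]
    - [0,0,0]
    - [0,0,0]
  rotation:
    - [0,0,0]
    - [0,0,0]
    - [0,0,0]
    - [0,0,0]
    - [0,0,0]
    - [0,0,0]
    - [0,0,0]
    - [0,0,0]
    - [0,0,0]
    - [0,0,0]
    - [0,0,0]
    - [0,0,0]
    - [0,0,0]
    - [0,0,0]
    - [0,0,0]

```text
clock: 9.35
tool_pos: [496.5, 261.3, 283.6]
tcp_rot: [0.711, 0.561, -0.264, -0.331]
wrist_force: [0.5, -0.2, -0.7]
gripper_width: 69.4
```

Run:
```python
from h import *
from bench import r
n,ey,up=axes(CH);K=CH[0]+85*(np.cos(.6)*n+np.sin(.6)*ey)
for nme in("scene","top"):
    c=r.capture(nme); u,v=px(c,K).astype(int);np.savez(nme+"3.npz",**c)
    print(nme,px(c,K)); cv2.imwrite(f"pics/k_{nme}.png",cv2.resize(c["frame"][v-60:v+70,u-90:u+70,::-1],None,fx=4,fy=4))
go(r.sense(),CH,40,off(CH,40,85*np.cos(.6),-8,y=85*np.sin(.6)))
```

```text
scene [347.45904903 170.5114477 ]
top [258.06873252 199.20564562]
clock 9.45 pos [496.6 260.4 284.8] q [ 0.72 -0.43  1.93 -0.59  1.25 -0.54] F [-0.4 -0.1 -0.2] w 69.9
target [595.  238.8 163.8] rotvec [ 0.03  0.06 -0.09] | travel in target frame [  1.8 157.4   0.6] | in current frame [  2.1 157.4   0.7]
```

View pics/k_scene.png

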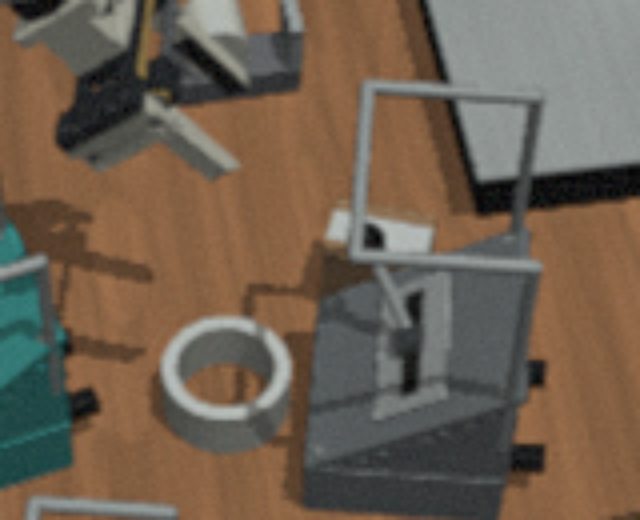

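View pics/k_top.png

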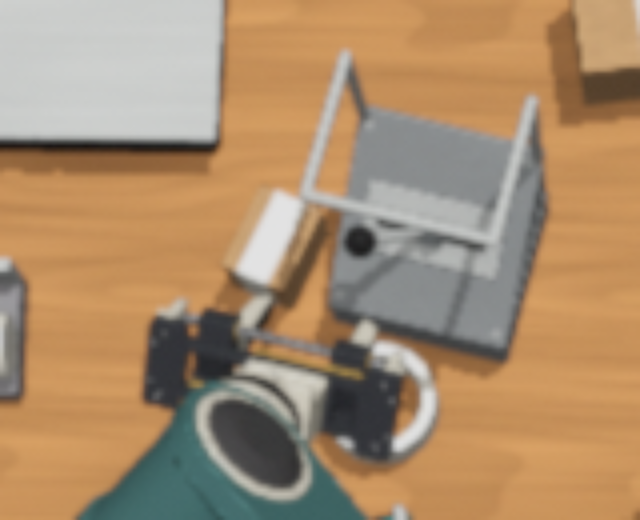

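Call:
servo_tool:
  travel:
    - [0.5,16,0]
    - [0.5,28,0]
    - [0.5,30,0]
    - [0.5,30,0]
    - [0,20,0]
    - [0,10,0]
    - [0,0,0]
    - [0,0,0]
  rotation:
    - [0,0,0]
    - [0,0,0]
    - [0,0,0]
    - [0,0,0]
    - [0,0,0]
    - [0,0,0]
    - [0,0,0]
    - [0,0,0]

```text
clock: 10.25
tool_pos: [580.9, 242.7, 183.8]
tcp_rot: [0.712, 0.562, -0.261, -0.331]
wrist_force: [-0.2, -0.1, 0.2]
gripper_width: 69.6
```

Run:
```python
from h import *
from bench import r
T=dict(np.load("top0.npz"));S=dict(np.load("scene0.npz"))
print(tri(ray(T,257.5,199.3),ray(S,349,169.3)),CH[0]+85*(np.cos(.6)*axes(CH)[0]+np.sin(.6)*axes(CH)[1]))
n,ey,up=axes(CH);K=CH[0]+85*(np.cos(.6)*n+np.sin(.6)*ey)
for nme in("scene","top"):
    c=r.capture(nme); u,v=px(c,K).astype(int)
    cv2.imwrite(f"pics/k2_{nme}.png",cv2.resize(c["frame"][v-50:v+50,u-60:u+60,::-1],None,fx=5,fy=5))
go(r.sense(),CH,40,off(CH,40,85*np.cos(.6),-8,y=85*np.sin(.6)))
```

```text
(array([592.26622056, 242.17869918, 170.82157833]), [np.float64(2.782180017723996), np.float64(2.782180017723751)]) [589.97969551 240.01316632 169.96640528]
clock 10.35 pos [580.8 243.2 184.3] q [ 0.58 -0.26  1.97 -0.59  1.   -0.54] F [-0.9 -0.6  0.7] w 70.0
target [595.  238.8 163.8] rotvec [ 0.16 -0.02  0.03] | travel in target frame [-1.  25.2  1.8] | in current frame [-1.  25.2  1.9]
```

View pics/k2_scene.png

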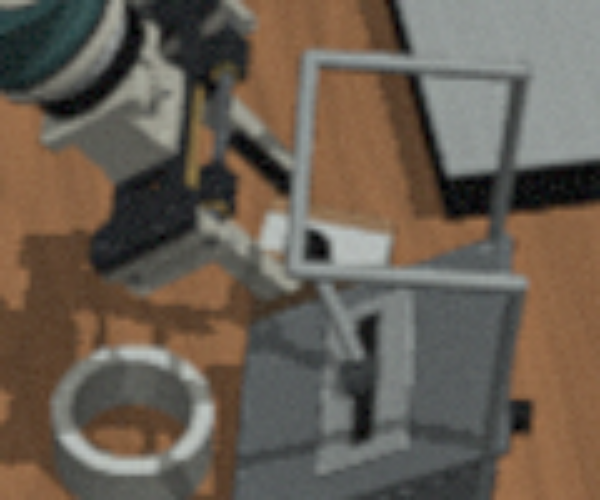

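View pics/k2_top.png

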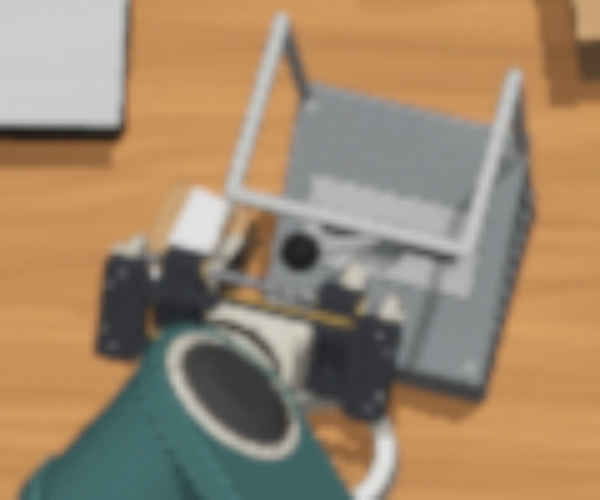

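Call:
servo_tool:
  travel:
    - [0,10,1]
    - [0,10,1]
    - [0,6,0]
    - [0,0,0]
  rotation:
    - [0,0,0]
    - [0,0,0]
    - [0,0,0]
    - [0,0,0]

```text
clock: 10.75
tool_pos: [595.8, 239.0, 160.2]
tcp_rot: [0.712, 0.561, -0.262, -0.331]
wrist_force: [0.3, 0.2, -0.0]
gripper_width: 69.8
```

Call:
servo_tool:
  travel:
    - [0,0,0]
    - [0,0,0]
    - [0,0,0]
    - [0,0,0]
    - [0,0,0]
    - [0,0,0]
    - [0,0,0]
  rotation:
    - [0,0,0]
    - [0,0,0]
    - [0,0,0]
    - [0,0,0]
    - [0,0,0]
    - [0,0,0]
    - [0,0,0]
  jaw: 0.2
  squeeze: 8

```text
clock: 11.45
tool_pos: [595.8, 239.9, 162.1]
tcp_rot: [0.711, 0.562, -0.261, -0.331]
wrist_force: [-1.1, 4.0, 0.6]
gripper_width: 27.2
```

Run:
```python
from h import *
from bench import r
go(r.sense(),CH,40,off(CH,40,85*np.cos(.6),-8,y=85*np.sin(.6)))
s=r.sense(); go(s,CH,40,off(CH,40,85,-8))
```

```text
clock 11.45 pos [595.8 239.9 162.1] q [ 0.56 -0.22  1.97 -0.6   0.95 -0.53] F [-1.1  4.   0.6] w 27.2
target [595.  238.8 163.8] rotvec [ 0.12 -0.    0.03] | travel in target frame [-1.2 -1.7 -0.7] | in current frame [-1.2 -1.7 -0.7]
clock 11.45 pos [595.8 239.9 162.1] q [ 0.56 -0.22  1.97 -0.6   0.95 -0.53] F [-1.1  4.   0.6] w 27.2
target [575.6 194.1 176. ] rotvec [ 0.12 -0.    0.03] | travel in target frame [-49.2 -16.5  -2. ] | in current frame [-49.2 -16.5  -2. ]
```

Call:
servo_tool:
  travel:
    - [-3.6,-2.2,0]
    - [-3.7,-2.2,0]
    - [-3.8,-1.9,0]
    - [-3.9,-1.9,0]
    - [-4,-1.5,0]
    - [-4,-1.4,0]
    - [-4.1,-1.1,0]
    - [-4.1,-1,0]
    - [-4.2,-0.7,0]
    - [-4.2,-0.6,0]
    - [-4.3,-0.2,0]
    - [-4.3,-0.2,0]
    - [-0.6,0,0]
    - [0,0,0]
    - [0,0,0]
  rotation:
    - [0,0,0]
    - [0,0,0]
    - [0,0,0]
    - [0,0,0]
    - [0,0,0]
    - [0,0,0]
    - [0,0,0]
    - [0,0,0]
    - [0,0,0]
    - [0,0,0]
    - [0,0,0]
    - [0,0,0]
    - [0,0,0]
    - [0,0,0]
    - [0,0,0]

```text
clock: 12.95
tool_pos: [575.1, 194.1, 173.4]
tcp_rot: [0.712, 0.562, -0.262, -0.331]
wrist_force: [-4.5, 0.6, 5.4]
gripper_width: 27.2
```

Run:
```python
from h import *
from bench import r
go(r.sense(),CH,40,off(CH,40,85,-8))
n,ey,up=axes(CH);K=CH[0]+85*n
for nme in("scene","top"):
    c=r.capture(nme); np.savez(nme+"4.npz",**c); u,v=px(c,K).astype(int);print(u,v)
    cv2.imwrite(f"pics/m_{nme}.png",cv2.resize(c["frame"][v-40:v+50,u-50:u+60,::-1],None,fx=6,fy=6,interpolation=2))
```

```text
clock 12.95 pos [575.1 194.1 173.4] q [ 0.5  -0.33  2.04 -0.56  0.95 -0.62] F [-4.5  0.6  5.4] w 27.2
target [575.6 194.1 176. ] rotvec [ 0.11  0.01 -0.05] | travel in target frame [ 0.1 -1.7 -2. ] | in current frame [ 0.1 -1.7 -2. ]
343 180
271 204
```

View pics/m_scene.png

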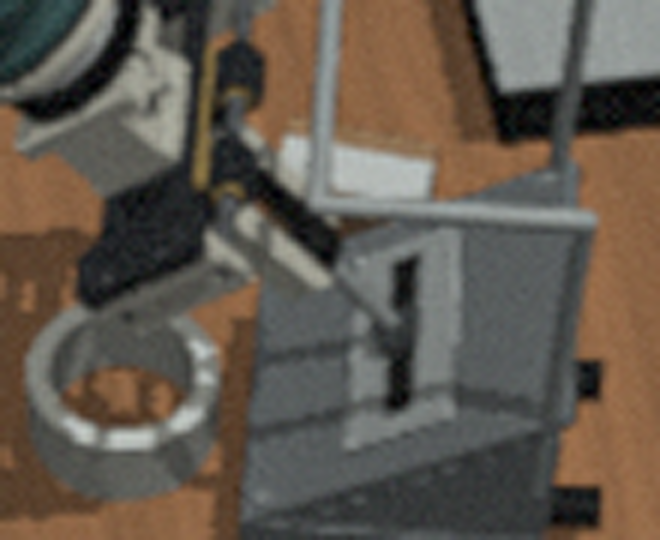

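View pics/m_top.png

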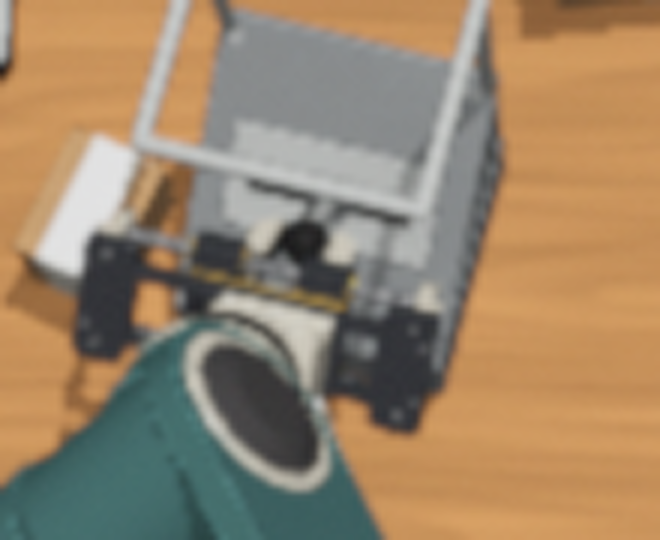

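Call:
servo_tool:
  travel:
    - [0,0,0]
    - [0,0,0]
    - [0,0,0]
    - [0,0,0]
    - [0,0,0]
    - [0,0,0]
    - [0,0,0]
    - [0,0,0]
    - [0,0,0]
    - [0,0,0]
    - [0,0,0]
    - [0,0,0]
    - [0,0,0]
    - [0,0,0]
    - [0,0,0]
    - [0,0,0]
    - [0,0,0]
    - [0,0,0]
    - [0,0,0]
    - [0,0,0]
  rotation:
    - [0,0,0]
    - [0,0,0]
    - [0,0,0]
    - [0,0,0]
    - [0,0,0]
    - [0,0,0]
    - [0,0,0]
    - [0,0,0]
    - [0,0,0]
    - [0,0,0]
    - [0,0,0]
    - [0,0,0]
    - [0,0,0]
    - [0,0,0]
    - [0,0,0]
    - [0,0,0]
    - [0,0,0]
    - [0,0,0]
    - [0,0,0]
    - [0,0,0]

```text
clock: 15.05
tool_pos: [575.1, 194.1, 173.4]
tcp_rot: [0.712, 0.562, -0.262, -0.331]
wrist_force: [-4.2, 0.5, 6.6]
gripper_width: 27.4
```

Call:
servo_tool:
  travel:
    - [0,0,0]
    - [0,0,0]
    - [0,0,0]
    - [0,0,0]
    - [0,0,0]
    - [0,0,0]
    - [0,0,0]
    - [0,0,0]
    - [0,0,0]
    - [0,0,0]
  rotation:
    - [0,0,0]
    - [0,0,0]
    - [0,0,0]
    - [0,0,0]
    - [0,0,0]
    - [0,0,0]
    - [0,0,0]
    - [0,0,0]
    - [0,0,0]
    - [0,0,0]

```text
clock: 16.05
tool_pos: [575.1, 194.1, 173.4]
tcp_rot: [0.712, 0.562, -0.262, -0.331]
wrist_force: [-3.9, 0.4, 6.5]
gripper_width: 27.4
```

Call:
servo_tool:
  travel:
    - [-4.3,0.2,0]
    - [-4.3,0.2,0]
    - [-4.2,0.6,0]
    - [-4.2,0.7,0]
    - [-4.1,1,0]
    - [-4.1,1.1,0]
    - [-4,1.4,0]
    - [-4,1.5,0]
    - [-3.9,1.9,0]
    - [-3.8,1.9,0]
    - [-3.7,2.2,0]
    - [-3.2,2,0]
    - [0,0,0]
    - [0,0,0]
  rotation:
    - [0,0,0]
    - [0,0,0]
    - [0,0,0]
    - [0,0,0]
    - [0,0,0]
    - [0,0,0]
    - [0,0,0]
    - [0,0,0]
    - [0,0,0]
    - [0,0,0]
    - [0,0,0]
    - [0,0,0]
    - [0,0,0]
    - [0,0,0]

```text
clock: 17.45
tool_pos: [573.9, 146.4, 162.7]
tcp_rot: [0.711, 0.563, -0.26, -0.331]
wrist_force: [6.7, 15.1, 1.0]
gripper_width: 30.8
```

Call:
servo_tool:
  travel:
    - [-1.2,0.6,0]
    - [-1,0,0]
    - [0,0,0]
    - [0,0,0]
  rotation:
    - [0,0,0]
    - [0,0,0]
    - [0,0,0]
    - [0,0,0]

```text
clock: 17.85
tool_pos: [573.7, 144.5, 162.6]
tcp_rot: [0.711, 0.563, -0.26, -0.331]
wrist_force: [0.7, 16.1, 4.2]
gripper_width: 34.8
```

Run:
```python
from h import *
from bench import r
go(r.sense(),CH,40,off(CH,40,85*np.cos(.6),-8,y=-85*np.sin(.6)))
```

```text
clock 17.85 pos [573.7 144.5 162.6] q [ 0.4  -0.39  2.11 -0.51  0.89 -0.73] F [ 0.7 16.1  4.2] w 34.8
target [572.7 145.4 163.8] rotvec [ 0.2  -0.03  0.18] | travel in target frame [ 0.7 -1.7  0. ] | in current frame [ 0.7 -1.7  0. ]
```

Call:
servo_tool:
  travel:
    - [0,0,0]
    - [0,0,0]
    - [0,0,0]
    - [0,0,0]
    - [0,0,0]
    - [0,0,0]
  rotation:
    - [0,0,0]
    - [0,0,0]
    - [0,0,0]
    - [0,0,0]
    - [0,0,0]
    - [0,0,0]
  jaw: 0.72

```text
clock: 18.45
tool_pos: [573.0, 143.1, 161.4]
tcp_rot: [0.712, 0.562, -0.262, -0.331]
wrist_force: [-0.7, 0.1, -0.1]
gripper_width: 66.8
```

Call:
servo_tool:
  travel:
    - [0,-10,0]
    - [0,-20,0]
    - [0,-35,0]
    - [0,-35,0]
    - [0,-35,0]
    - [0,-20,0]
    - [0,0,0]
    - [0,0,0]
  rotation:
    - [0,0,0]
    - [0,0,0]
    - [0,0,0]
    - [0,0,0]
    - [0,0,0]
    - [0,0,0]
    - [0,0,0]
    - [0,0,0]

```text
clock: 19.25
tool_pos: [475.9, 166.6, 280.0]
tcp_rot: [0.711, 0.562, -0.261, -0.331]
wrist_force: [0.1, 0.3, -0.6]
gripper_width: 66.8
```

Run:
```python
from h import *
from bench import r
n,ey,up=axes(CH);K=CH[0]+85*(np.cos(.6)*n-np.sin(.6)*ey)
for nme in("scene","top"):
    c=r.capture(nme); np.savez(nme+"5.npz",**c); u,v=px(c,K).astype(int)
    print(nme,"pred",px(c,K).round(1))
    g=c["frame"].max(-1)[v-12:v+12,u-12:u+12];k,l,s,ce=cv2.connectedComponentsWithStats((g<45).astype(np.uint8))
    print([(s[i,4],(ce[i]+[u-12,v-12]).round(1)) for i in range(1,k) if s[i,4]>5])
    cv2.imwrite(f"pics/e_{nme}.png",cv2.resize(c["frame"][v-50:v+50,u-60:u+60,::-1],None,fx=5,fy=5,interpolation=2))
go(r.sense(),ISO,37,off(ISO,37,30,150))
```

```text
scene pred [345.7 196.7]
[(np.int32(62), array([346.4, 195.8]))]
top pred [286.2 206. ]
[(np.int32(30), array([285.5, 205.8]))]
clock 19.35 pos [476.1 166.2 278.7] q [ 0.56 -0.63  2.07 -0.51  1.22 -0.71] F [ 0.2 -0.1 -0.3] w 67.0
target [ 538.8 -173.6  256.9] rotvec [ 3.02 -7.48 -6.07] | travel in target frame [-334.9   68.6  -54.8] | in current frame [-315.9  107.1  -92.7]
```

View pics/e_scene.png

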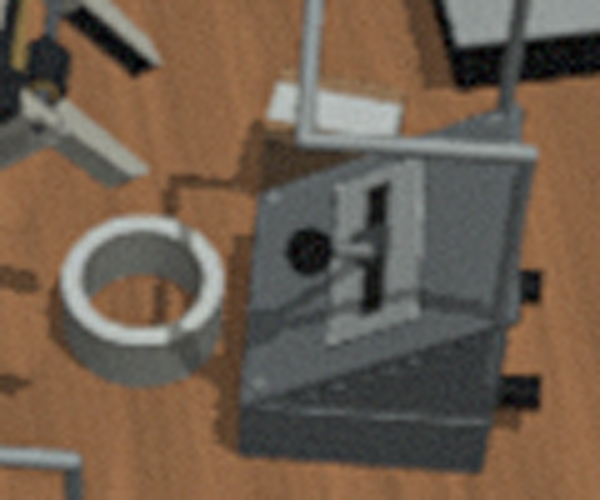

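View pics/e_top.png

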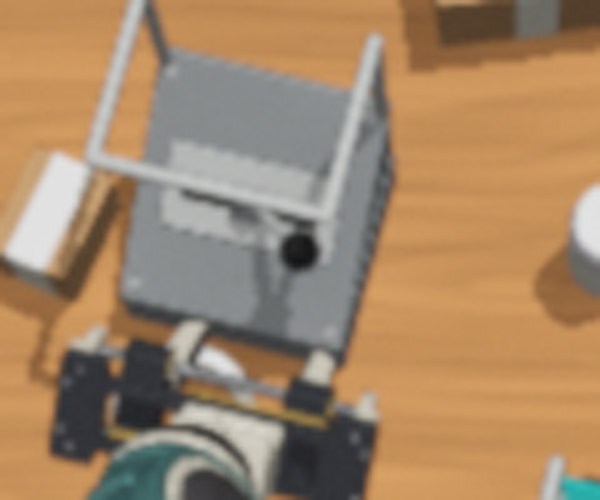

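Call:
servo_tool:
  travel:
    - [0,-20,0]
    - [0,-20,0]
    - [0,0,0]
    - [0,0,0]
  rotation:
    - [1.51,-3.74,-3.03]
    - [1.51,-3.74,-3.03]
    - [0,0,0]
    - [0,0,0]
  jaw: 0

```text
clock: 19.75
tool_pos: [451.6, 170.7, 309.9]
tcp_rot: [0.655, 0.611, -0.304, -0.326]
wrist_force: [-0.2, 0.1, -0.5]
gripper_width: 39.7
```

Run:
```python
from h import *
from bench import r
go(r.sense(),ISO,37,off(ISO,37,30,120))
```

```text
clock 19.75 pos [451.6 170.7 309.9] q [ 0.52 -0.7   2.04 -0.36  1.26 -0.97] F [-0.2  0.1 -0.5] w 39.7
target [ 556.8 -174.8  232.9] rotvec [ 0.07 -0.17 -0.1 ] | travel in target frame [-337.7  138.4  -55.7] | in current frame [-337.3  139.1  -56.6]
```

Call:
servo_tool:
  travel:
    - [-20,0,0]
    - [-35,0,0]
    - [-35,0,0]
    - [-35,0,0]
    - [-35,0,-5]
    - [-35,0,-10]
    - [-35,0,-10]
    - [-35,0,-10]
    - [-35,0,-10]
    - [-25,0,-8]
    - [-13,0,-3]
    - [0,0,0]
    - [0,0,0]
  rotation:
    - [0,0,0]
    - [0,0,0]
    - [0,0,0]
    - [0,0,0]
    - [0,0,0]
    - [0,0,0]
    - [0,0,0]
    - [0,0,0]
    - [0,0,0]
    - [0,0,0]
    - [0,0,0]
    - [0,0,0]
    - [0,0,0]

```text
clock: 21.05
tool_pos: [485.3, -166.8, 344.6]
tcp_rot: [0.653, 0.609, -0.307, -0.33]
wrist_force: [-0.3, 0.4, 0.1]
gripper_width: 0.4
```

Run:
```python
from h import *
from bench import r
go(r.sense(),ISO,37,off(ISO,37,30,10))
```

```text
clock 21.05 pos [ 485.3 -166.8  344.6] q [-0.54 -0.65  1.95  0.29  1.27 -2.05] F [-0.3  0.4  0.1] w 0.4
target [ 622.8 -179.2  145.1] rotvec [-0.58 -0.17 -0.11] | travel in target frame [ -3.2 242.5   9.9] | in current frame [ -2.8 242.5   7.4]
```

Call:
servo_tool:
  travel:
    - [0,20,1]
    - [-1,35,1]
    - [-1,40,1]
    - [-1,40,2]
    - [0,40,1]
    - [0,35,1]
    - [0,20,1]
    - [0,10,0]
    - [0,0,0]
    - [0,0,0]
  rotation:
    - [-0.5,0,0]
    - [0,0,0]
    - [0,0,0]
    - [0,0,0]
    - [0,0,0]
    - [0,0,0]
    - [0,0,0]
    - [0,0,0]
    - [0,0,0]
    - [0,0,0]

```text
clock: 22.05
tool_pos: [622.9, -178.7, 151.1]
tcp_rot: [0.654, 0.611, -0.305, -0.325]
wrist_force: [0.4, -0.7, 0.3]
gripper_width: 0.6
```

Run:
```python
from h import *
from bench import r
go(r.sense(),ISO,37,off(ISO,37,10,0))
```

```text
clock 22.05 pos [ 622.9 -178.7  151.1] q [-0.41 -0.28  2.02  0.29  0.8  -2.06] F [ 0.4 -0.7  0.3] w 0.6
target [ 640.3 -180.3  120.7] rotvec [ 0.12  0.01 -0.09] | travel in target frame [-0.5 34.8  4.3] | in current frame [-0.4 34.8  4.4]
```

Call:
servo_tool:
  travel:
    - [0,4,2]
    - [0,5,2]
    - [0,6,0]
    - [0,6,0]
    - [0,6,0]
    - [0,5,0]
    - [0,2,0]
    - [0,0,0]
    - [0,0,0]
  rotation:
    - [0,0,0]
    - [0,0,0]
    - [0,0,0]
    - [0,0,0]
    - [0,0,0]
    - [0,0,0]
    - [0,0,0]
    - [0,0,0]
    - [0,0,0]

```text
clock: 22.95
tool_pos: [640.2, -180.4, 120.5]
tcp_rot: [0.654, 0.611, -0.305, -0.325]
wrist_force: [-1.9, -0.2, 1.3]
gripper_width: 0.4
```

Call:
servo_tool:
  travel:
    - [0,1.5,0]
    - [0,0,0]
    - [0,0,0]
  rotation:
    - [0,0,0]
    - [0,0,0]
    - [0,0,0]

```text
clock: 23.25
tool_pos: [640.8, -180.4, 120.2]
tcp_rot: [0.654, 0.611, -0.305, -0.325]
wrist_force: [-22.1, 2.7, 13.9]
gripper_width: 0.6
```

At the stop (26 N). Release and back off.

Call:
servo_tool:
  travel:
    - [0,-3,0]
    - [0,-10,0]
    - [0,-25,0]
    - [0,-40,0]
    - [0,-45,0]
    - [0,-45,0]
    - [0,-25,0]
    - [0,0,0]
    - [0,0,0]
  rotation:
    - [0,0,0]
    - [0,0,0]
    - [0,0,0]
    - [0,0,0]
    - [0,0,0]
    - [0,0,0]
    - [0,0,0]
    - [0,0,0]
    - [0,0,0]

```text
clock: 24.15
tool_pos: [524.9, -172.5, 273.5]
tcp_rot: [0.655, 0.611, -0.304, -0.325]
wrist_force: [-0.1, 1.2, -0.7]
gripper_width: 0.5
```

Run:
```python
from h import *
from bench import r
button(r,"b2")
n,ey,up=axes(CH);K=CH[0]+85*(np.cos(.6)*n-np.sin(.6)*ey)
for nme in("scene","top"):
    c=r.capture(nme); u,v=px(c,K).astype(int)
    g=c["frame"].max(-1)[v-12:v+12,u-12:u+12];k,l,s,ce=cv2.connectedComponentsWithStats((g<45).astype(np.uint8))
    print(nme,px(c,K).round(1),[(s[i,4],(ce[i]+[u-12,v-12]).round(1)) for i in range(1,k) if s[i,4]>5])
    cv2.imwrite(f"pics/f_{nme}.png",c["frame"][:,:,::-1])
    a=np.load(nme+"0.npz")["frame"];d=(cv2.absdiff(cv2.GaussianBlur(a,(5,5),0),cv2.GaussianBlur(c["frame"],(5,5),0)).max(-1)>40)
    f=c["frame"].copy();f[d]=[255,0,255];cv2.imwrite(f"pics/d_{nme}.png",f[:,:,::-1])
print(r.sense()["wrist_force"],r.sense()["tool_pos"])
```

```text
top px [383.7 190.7] 63 pred in [383.9 191. ] out [384.1 192.2] depth h median 18.8
scene px [394.5 304.3] 122 pred in [393.9 303.9] out [391.5 302.3] depth h median 15.1
scene [345.7 196.7] [(np.int32(62), array([346.5, 196. ]))]
top [286.2 206. ] [(np.int32(29), array([285.6, 205.7]))]
[ 0.22431938 -0.72434278 -0.77790107] [ 525.17515147 -172.21726325  271.6660529 ]
```

View pics/f_scene.png

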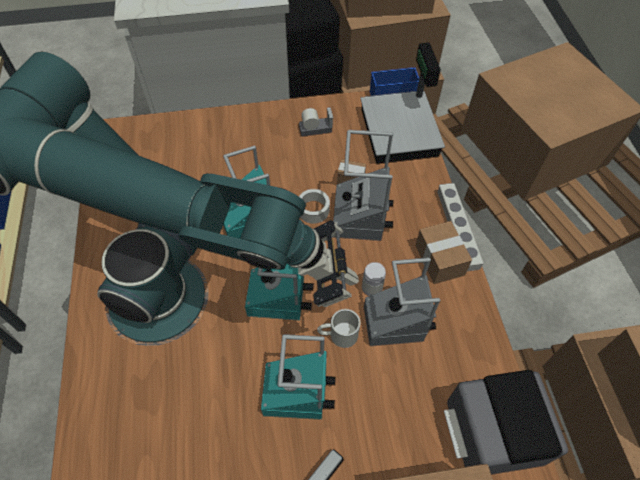

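View pics/d_top.png

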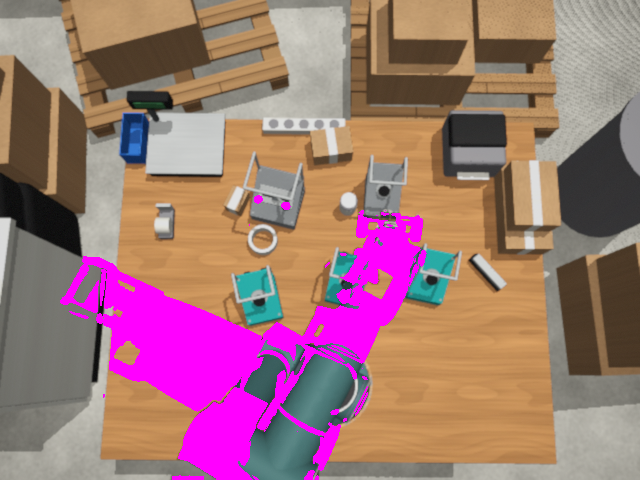

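```bash
python3 -c "
from bench import r
print(r.finish_job())"
```

```text
the job is handed in; nothing more can be done
None
```

The changeover is done and handed in at about 24 s, in the order asked:

1. **Isolator out:** I pressed the button to its stop. It popped out, with its top measured at about 29 mm off the face (17 mm before).
2. **Lever to middle:** I gripped the knob and moved it to the middle, where it stood still for about 3 s.
3. **Lever across:** I took it over to the -y stop, pushing with about 16 N at the end. The jaws gave a few millimetres in that push.
4. **Isolator in:** I pressed the button to its stop again, at about 26 N.

**Last checks:**
- **Button:** it is latched in. Its pixels match the starting picture, and the top measured 15 mm off the face in one view and 19 mm in the other (nominal 17).
- **Lever:** the knob is within 1 pixel of where it should be at -0.6 in both views.
- **Bench:** in the top view only the arm and the lever differ from the first picture. The arm hides part of the area near the mug there. In the scene view the mug is at its starting place.
- **Arm:** it stands clear, and the wrist force reads about zero.

**One small disagreement:** the knob readings at both ends suggest my estimate of the changeover housing was 1–2 mm off in y. The middle stop may therefore have been about 0.02 rad from true centre.

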